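# Gauge the blanks by pinching and load the right one in the drill vice

### The job

Three steel blanks of different thickness stand in the wooden rack, and only the 12 mm one fits the drill vice: find it by pinching them where they stand, and leave the other two standing in their grooves. Put it upright into the slot of the vice, right down on the slot floor, then slide it along the slot until its end meets the tip of the work stop screw, press it against the tip for about a second with a moderate push of about 10 N (never over 30 N, neither there nor on the vice), and let go so that it stays touching the tip. Leave everything else on the bench where it is.

Things in the scene. Friction and masses are not known exactly. Their poses are not given: they have to be found in the camera images.
- blank_a: One of three steel blanks, 70 mm long (x), 60 mm high (z); one is 12, one 15, one 18 mm thick (y); the letter does not tell which. Origin: centre of the underside. 0.3 to 0.75 kg. Stands on its 70 mm edge in a groove of the rack, its top 42 mm above the rack top, 2 to 5 mm free on each side.
- blank_b: One of three steel blanks, 70 mm long (x), 60 mm high (z); one is 12, one 15, one 18 mm thick (y); the letter does not tell which. Origin: centre of the underside. 0.3 to 0.75 kg. Stands on its 70 mm edge in a groove of the rack, its top 42 mm above the rack top, 2 to 5 mm free on each side.
- blank_c: One of three steel blanks, 70 mm long (x), 60 mm high (z); one is 12, one 15, one 18 mm thick (y); the letter does not tell which. Origin: centre of the underside. 0.3 to 0.75 kg. Stands on its 70 mm edge in a groove of the rack, its top 42 mm above the rack top, 2 to 5 mm free on each side.
- rack: Fixed wooden block, 100 mm long (x), 222 mm wide (y), 30 mm high, with three grooves along its x at y = -80, 0 and +80 mm, 22 mm wide, open at both ends; groove floors 12 mm above the bench. Origin: centre of the underside, on the bench.
- vice: Fixed drill vice, base 170 (x) by 150 mm (y). Two jaws, 36 mm to either side, form an open-topped slot along its x at y = 0: 13.4 mm wide, 170 long, floor 20 mm and jaw tops 46 mm above the bench, 3 mm 45-degree lead-in chamfers. The jaws do not move. Screw with cross handle to -y, out to 118 mm, 44 mm high. Origin: centre of the underside, on the bench.
- stop: Steel work stop clamped over the +x half of the slot. Origin: on the slot floor below its front face, which looks to -x along the slot; block 60 mm wide, 30 long, to 55 mm above that floor. From the face, 36 mm above the floor, a screw points to -x, its tip 16 to 44 mm out, set anew each time, not measured. The tip is a sprung pin: 3 mm in at under 2 N, then rigid.
- wrench: Bystander: steel open wrench, 170 mm long along its x, lying in front of rack and vice, nearer the robot.
- screwdriver: Bystander: black-handled screwdriver, 190 mm long along its x, lying.
- hammer: Bystander: hammer with a wooden handle, 280 mm long along its x, lying.
- tape: Bystander: roll of grey tape, 100 mm across and 24 mm high, lying flat.
- jar: Bystander: glass jar with a black cap, 64 mm across, 75 mm high, standing.
- offcut: Bystander: pale wood offcut, 110 x 60 x 30 mm, lying flat.
- oiler: Bystander: white plastic bottle with a black cap, 52 mm across, 120 mm high, standing.
Mind the look-alikes: they are no part of the job. Leave any blue or red look-alike of the blank_c alone.

How it is judged:
On the way, in this order (a step that is already met when the one before it is completed fails the run):
1. a blank (only the 12 mm one can) stands in the vice slot, down on its floor (((x of blank_a in the frame of vice between -0.06 and 0.06 m and y of blank_a in the frame of vice between -0.004 and 0.004 m and z of blank_a in the frame of vice between 0.015 and 0.0225 m and angle between blank_a's own z axis and vertical below 0.08 rad and angle between the x axis of blank_a and the x axis of vice, either way round below 0.08 rad) or (x of blank_b in the frame of vice between -0.06 and 0.06 m and y of blank_b in the frame of vice between -0.004 and 0.004 m and z of blank_b in the frame of vice between 0.015 and 0.0225 m and angle between blank_b's own z axis and vertical below 0.08 rad and angle between the x axis of blank_b and the x axis of vice, either way round below 0.08 rad) or (x of blank_c in the frame of vice between -0.06 and 0.06 m and y of blank_c in the frame of vice between -0.004 and 0.004 m and z of blank_c in the frame of vice between 0.015 and 0.0225 m and angle between blank_c's own z axis and vertical below 0.08 rad and angle between the x axis of blank_c and the x axis of vice, either way round below 0.08 rad))), for 0.2 s.
2. that blank, down in the slot, is pressed against the work stop with more than 4 N for half a second (((x of blank_a in the frame of vice between -0.06 and 0.06 m and y of blank_a in the frame of vice between -0.004 and 0.004 m and z of blank_a in the frame of vice between 0.015 and 0.0225 m and angle between blank_a's own z axis and vertical below 0.08 rad and angle between the x axis of blank_a and the x axis of vice, either way round below 0.08 rad and contact force between blank_a and stop above 4 N) or (x of blank_b in the frame of vice between -0.06 and 0.06 m and y of blank_b in the frame of vice between -0.004 and 0.004 m and z of blank_b in the frame of vice between 0.015 and 0.0225 m and angle between blank_b's own z axis and vertical below 0.08 rad and angle between the x axis of blank_b and the x axis of vice, either way round below 0.08 rad and contact force between blank_b and stop above 4 N) or (x of blank_c in the frame of vice between -0.06 and 0.06 m and y of blank_c in the frame of vice between -0.004 and 0.004 m and z of blank_c in the frame of vice between 0.015 and 0.0225 m and angle between blank_c's own z axis and vertical below 0.08 rad and angle between the x axis of blank_c and the x axis of vice, either way round below 0.08 rad and contact force between blank_c and stop above 4 N))), for 0.5 s.
At the end, for the whole second after the job is handed in: The 12 mm blank is at rest upright (within 0.08 rad) in the vice slot, on its floor (within 2.5 mm) and touching the stop pin (over 0.2 N, from its spring); the other two blanks stand at rest in their grooves within 20 mm of where they were, upright within 0.15 rad (((x of blank_a in the frame of vice between -0.06 and 0.06 m and y of blank_a in the frame of vice between -0.004 and 0.004 m and z of blank_a in the frame of vice between 0.015 and 0.0225 m and angle between blank_a's own z axis and vertical below 0.08 rad and angle between the x axis of blank_a and the x axis of vice, either way round below 0.08 rad and contact force between blank_a and stop above 0.2 N and linear speed of each of blank_a, blank_b, blank_c below 0.01 m/s and distance of each of blank_b, blank_c from where it was at the start of the episode below 0.02 m and angle between each of blank_b, blank_c's own z axis and vertical below 0.15 rad) or (x of blank_b in the frame of vice between -0.06 and 0.06 m and y of blank_b in the frame of vice between -0.004 and 0.004 m and z of blank_b in the frame of vice between 0.015 and 0.0225 m and angle between blank_b's own z axis and vertical below 0.08 rad and angle between the x axis of blank_b and the x axis of vice, either way round below 0.08 rad and contact force between blank_b and stop above 0.2 N and linear speed of each of blank_b, blank_a, blank_c below 0.01 m/s and distance of each of blank_a, blank_c from where it was at the start of the episode below 0.02 m and angle between each of blank_a, blank_c's own z axis and vertical below 0.15 rad) or (x of blank_c in the frame of vice between -0.06 and 0.06 m and y of blank_c in the frame of vice between -0.004 and 0.004 m and z of blank_c in the frame of vice between 0.015 and 0.0225 m and angle between blank_c's own z axis and vertical below 0.08 rad and angle between the x axis of blank_c and the x axis of vice, either way round below 0.08 rad and contact force between blank_c and stop above 0.2 N and linear speed of each of blank_c, blank_a, blank_b below 0.01 m/s and distance of each of blank_a, blank_b from where it was at the start of the episode below 0.02 m and angle between each of blank_a, blank_b's own z axis and vertical below 0.15 rad))).
It fails at once if a blank is lifted out while another one is displaced by more than 25 mm ((height (world z) of blank_a above 0.035 m and distance of blank_b from where it was at the start of the episode above 0.025 m) or (height (world z) of blank_a above 0.035 m and distance of blank_c from where it was at the start of the episode above 0.025 m) or (height (world z) of blank_b above 0.035 m and distance of blank_a from where it was at the start of the episode above 0.025 m) or (height (world z) of blank_b above 0.035 m and distance of blank_c from where it was at the start of the episode above 0.025 m) or (height (world z) of blank_c above 0.035 m and distance of blank_a from where it was at the start of the episode above 0.025 m) or (height (world z) of blank_c above 0.035 m and distance of blank_b from where it was at the start of the episode above 0.025 m)).
It fails at once if a blank is pressed against the work stop with more than 30 N (contact force between any of blank_a, blank_b, blank_c and stop above 30 N).
It fails at once if a blank is pressed on the vice with more than 30 N (contact force between any of blank_a, blank_b, blank_c and vice above 30 N).
It fails at once if a bystander is moved by more than 30 mm (distance of any of wrench, screwdriver, hammer, tape, jar, offcut, oiler from where it was at the start of the episode above 0.03 m).
It also fails if it takes over 69 s, if anything falls off the work surface, if the arm or the gripper's body presses on something with over 40 N, if the wrist force passes 120 N, or if a joint passes its speed limit or range.

### The arm

A 7-joint arm with a two-finger parallel gripper is mounted at the origin on the work surface. World frame = base frame: x ahead of the robot, y to its left, z up, the work surface at z = 0. Lengths are in m, angles in rad, forces in N, time in s.
With the tool pointing down it reaches from about 0.4 to 0.85 m from the base axis. Payload 10.4 kg.
Tool frame: the origin (TCP) lies on the centre line of the jaws, within the pads' length; the fingertips stand 14 mm ahead of it and the grasp point (between the pads) lies 5 mm behind it (manip.tip_reach is the distance from the TCP to the fingertips, in m); z points along the fingers, y is the line along which they close (so a half turn about z gives the same grasp; the last joint's range is limited). The gripper opens to 85 mm and grips with 20 to 120 N. Pads are 22 mm wide; open, the fingers measure 114 mm over their backs; the gripper's body (76 mm by 85 mm) begins 54 mm behind the grasp point. The pads swing forward as they close: fully open they stand 13 mm farther back than shut.
Start: joints at [-1.156, 0.332, -0.065, 1.46, 0.022, 1.35, -0.088], TCP at [0.265, 0.566, 0.245] pointing down, gripper open.
Joint ranges: [-2.6, 2.6], [-0.5, 2.12], [-1.47, 1.34], [0.16, 2.42], [-1.27, 4.41], [0.06, 2.06], [-2.6, 2.6]. Speed limits (rad/s): [2.22, 2.22, 2.79, 2.79, 3.14, 3.14, 3.14].

### API

Orientations are given as a unit quaternion [x, y, z, w].
In Python, from workcell import manip gives the robot as it stands.
- The arm moves only by the shell command python3 -m pendant 'ROWS' [FORCE]. ROWS is JSON, a list of rows, each a list of 7 numbers: the shift along the tool's x, y, z in units of 50 mm (1.0 is 50 mm), then the turn, a rotation vector about the tool's x, y, z in units of 8 degrees (1.0 is 8 degrees), then the opening, from -1 (shut) to 1 (fully open), so that 0 is half open. In form: [[dx, dy, dz, ax, ay, az, jaw], ...]. A call has exactly 10 rows; each row is the pose to reach, as a shift and turn from the pose commanded when the call began, along the tool's axes at that moment; what a row does not reach only later rows make up. A row lasts 1/8 s, in which the tool goes at most 62.5 mm and 10.7 degrees, less where a joint would pass 70% of its speed; a pose out of reach is approached as far as the arm can. A call with a gripper value outside its range is refused whole. The fingers move at their own pace and stop on an object; FORCE is the grip in N (left out, the last holds). Time passes only in rows, so rows that repeat a pose let the fingers close, or fill a call up. It gives the time, the measured TCP pose, the force, the opening and the grip force at its end, in the units of the state.
- manip.get_obs(): the state, without advancing time (a new reading comes with each control period).
- manip.camera(name): name is "side" or "top" or "wrist"; returns (picture, depth): 480x640x3 uint8, red, green, blue; 480x640 float32, m along the optical axis (not along the pixel's ray), 0 where there is no reading.
- manip.get_calibration(name): a dict with "fx", "fy", "cx", "cy" (pixels), "xyz" and "orientation" of the camera in the world. Camera axes: x right, y up, looking along -z (the intrinsics and any distortion apply to the point x, -y, -z); pixel columns grow to the right and rows downward; lengths in m; the calibration is good to about 2 mm. A picture is of the moment at which its call begins: read the wrist's pose just before it. get_calibration takes no time and is no camera call; for the wrist camera it gives the pose at the moment of the call.
- manip.hand_in(): hands the job in; it is judged then, once.
Trained networks look in the newest picture that a camera, given by its name, has taken for a name from the list of things; names that differ only in an ending like _2 or _b are one class to them, and where a whole thing is asked for, a point or a joint stands for the part that bears it (a point fixed in the world has none). Each returns a list of dicts, best first, with "p" (0 to 1); they miss things now and then, are a little off and sometimes report something else, mostly with a low value. They report only what shows in the picture. A call takes as long as a camera call. They do not tell look-alikes from the thing itself.
- manip.find_in(thing, camera): "box" ([left, top, right, bottom] in pixels, round what is visible of it).
- manip.trace(thing, camera): "pixels" (480x640 bool, what is visible of it) and "box" ([left, top, right, bottom] in pixels, round what is visible of it).
- manip.tip_of(thing, camera): "pixel" ([column, row] in pixels: a listed point, or the origin of a listed thing).
The state is a dict: "clock": time; "joint_pos": joint angles; "joint_velocities": joint speeds; "tau": joint torques, N m; "position": TCP position; "ee_rot": TCP orientation; "ft_force": force on the tool from outside, world axes, zero at the start; "torque": the same for the moment, N m; "grip_width": opening from 0.0 (shut) to 1.0 (fully open); "grasp_force": force on a finger pad.
Only numpy, scipy, OpenCV 4.12 (cv2) and the standard library are available. Lean on these libraries where they do the work, as an engineer would, in place of code of your own. Each camera call takes 0.05 s, during which the arm holds its last target. There are 200 camera calls.

## Working session

There is one attempt and no reset: what is moved stays moved. The work goes in short steps, Python scripts to look and compute and a shell command to move; the robot and the scene stay as the last step left them, time stands still between calls to the robot, and variables do not carry over. Pictures are saved under pics/ and viewed, at most 10 in all, crops included, and the job is handed in when it is done.

```bash
mkdir -p pics; ls; cat > h.py <<'E'
import numpy as np,cv2
from scipy.spatial.transform import Rotation as R
from workcell import manip
def cloud(name):
    img,d=manip.camera(name); c=manip.get_calibration(name)
    return img,d,c,world(d,c)
def world(d,c):
    v,u=np.mgrid[0:480,0:640]
    P=np.stack([(u-c["cx"])/c["fx"]*d,-(v-c["cy"])/c["fy"]*d,-d],-1)
    W=P@R.from_quat(c["orientation"]).as_matrix().T+np.array(c["xyz"])
    W[d==0]=np.nan
    return W
def save(n,img): cv2.imwrite("pics/"+n,img[:,:,::-1])
E
python3 - <<'E'
from h import *
for n in ["top","side"]:
    img,d,c,W=cloud(n); save(n+"0.png",img); print(n,c); np.savez(n+"0.npz",img=img,W=W)
    for t in ["blank_a","rack","vice","stop","wrench"]:
        for r in manip.find_in(t,n)[:5]:
            b=[int(x) for x in r["box"]]; w=W[b[1]:b[3],b[0]:b[2]].reshape(-1,3)
            print(t,round(r["p"],2),b,np.nanmedian(w,0).round(3))
print(manip.get_obs(), manip.tip_reach)
E
```

```text
pics
top {'fx': 622.6190471646825, 'fy': 622.6190471646825, 'cx': 321.2856972896477, 'cy': 245.385841083161, 'xyz': array([ 0.37179714, -0.02323844,  1.49819476]), 'orientation': array([ 0.04951565, -0.03948371, -0.70556993,  0.70580472])}
blank_a 0.81 [259, 248, 274, 282] [0.51  0.125 0.054]
blank_a 0.72 [299, 241, 319, 268] [0.536 0.028 0.006]
blank_a 0.64 [228, 251, 237, 279] [0.509 0.203 0.07 ]
blank_a 0.58 [192, 248, 204, 278] [0.514 0.283 0.06 ]
blank_a 0.54 [245, 306, 272, 323] [0.395 0.145 0.01 ]
rack 0.77 [189, 242, 283, 287] [0.513 0.199 0.029]
vice 0.6 [374, 227, 461, 299] [ 0.517 -0.226  0.022]
stop 0.65 [395, 211, 417, 257] [ 0.581 -0.201  0.049]
wrench 0.66 [300, 290, 318, 364] [0.366 0.028 0.002]
side {'fx': 550.7394635619999, 'fy': 550.7394635619999, 'cx': 323.27999030986246, 'cy': 235.75748942702688, 'xyz': array([0.37259987, 1.19829019, 1.05259038]), 'orientation': array([-0.03430435,  0.42579058,  0.90141921, -0.07049114])}
blank_a 0.81 [368, 264, 387, 300] [0.398 0.142 0.012]
blank_a 0.78 [310, 300, 338, 324] [0.519 0.291 0.043]
blank_a 0.72 [319, 233, 343, 260] [
[... 385 characters left out ...]
,  0.3321717 , -0.06470786,  1.46010513,  0.02161022,
        1.34991762, -0.08850904]), 'joint_velocities': array([-2.85382866e-04, -1.41199510e-04,  6.94576036e-04,  9.13620778e-04,
       -6.40670992e-04,  5.58711354e-04, -7.85683720e-05]), 'tau': array([ 9.08644688e-05, -6.24938607e+01,  4.91141807e-02, -3.91696393e+01,
        1.64999982e-02,  1.76902260e-03,  6.30955981e-06]), 'position': array([0.26495202, 0.56607478, 0.24535277]), 'ee_rot': array([2.17150861e-01, 9.76138054e-01, 4.64595342e-05, 4.93361272e-06]), 'ft_force': array([-0.49482905, -0.0175804 ,  0.41266979]), 'torque': array([ 0.04954429, -0.09550287, -0.02699639]), 'grasp_force': 0.0, 'grip_width': 1.0002762662486} 0.014
```

View pics/top0.png

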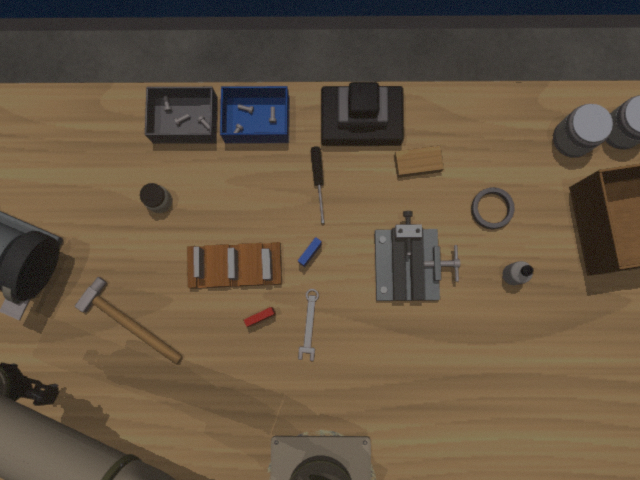

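```bash
python3 - <<'E'
from h import *
z=np.load("top0.npz");W=z["W"]
def rect(m,n):
    p=W[m][:,:2]; p=p[~np.isnan(p[:,0])]
    r=cv2.minAreaRect((p*1000).astype(np.float32)); print(n,len(p),np.round(r[0],1),np.round(r[1],1),round(r[2],1), "med z",np.median(W[m][:,2]).round(4))
X,Y,Z=W[...,0],W[...,1],W[...,2]
rk=(X>.43)&(X<.6)&(Y>.06)&(Y<.34)
rect(rk&(Z>.022)&(Z<.04),"racktop")
for y in (.128,.205,.285): rect(rk&(abs(Y-y)<.03)&(Z>.062),f"blank{y}")
vv=(X>.38)&(X<.68)&(Y>-.34)&(Y<-.08)
rect(vv&(Z>.040)&(Z<.05),"jaws"); rect(vv&(Z>.065),"stop"); rect(vv&(Z>.015)&(Z<.025),"base")
big=cv2.resize(z["img"][190:310,180:480],None,fx=2.66,fy=2.66,interpolation=cv2.INTER_CUBIC); save("crop0.png",big)
E
```

```text
racktop 2732 [512.7 206.3] [100.6 222.9] 2.3 med z 0.0294
blank0.128 241 [510.5 125. ] [68.4 18.3] 3.5 med z 0.0715
blank0.205 219 [512.  205.2] [70.3 16.2] 1.0 med z 0.0711
blank0.285 181 [515.4 285.5] [68.2 13.5] 1.4 med z 0.0709
jaws 1653 [ 515.3 -247.7] [169.9 155.6] 0.9 med z 0.0451
stop 339 [ 591.1 -206.5] [62.6 68.6] 49.5 med z 0.0698
base 1922 [ 514.  -227.8] [169.3 194.1] 1.1 med z 0.0196
```

View pics/crop0.png

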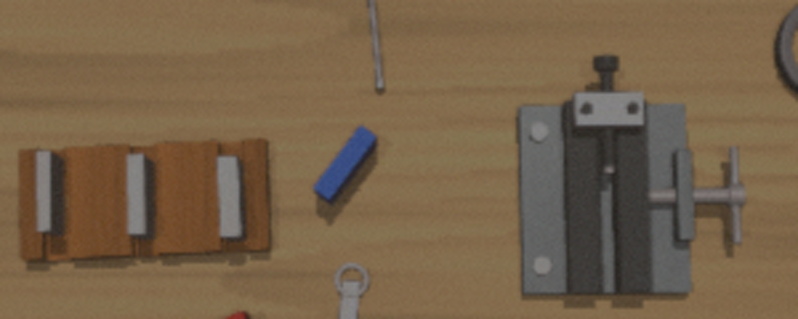

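The top picture shows three grey blanks standing in the brown rack, at px (197,263), (231,263) and (266,264). The blue bar at (311,251) and the red one at (260,318) are look-alikes lying on the bench. The vice is at (408,265), the stop block at (408,231) and the screw tip near (409,254). The crop confirms the choice: the left blank (197,263) looks thinnest, so I'll pinch it first.

```bash
cat >> h.py <<'E'
def go(xyz,ydir_deg):
    "print shift/turn units for TCP target with tool down and tool y (mod 180) at ydir_deg; from the measured pose"
    o=manip.get_obs(); r=R.from_quat(o["ee_rot"]); p=np.array(o["position"])
    cur=r.as_matrix(); a=np.degrees(np.arctan2(cur[1,1],cur[0,1]))
    d=(ydir_deg-a+90)%180-90; y=np.radians(a+d); ya=np.array([np.cos(y),np.sin(y),0]);za=np.array([0,0,-1.])
    T=np.stack([np.cross(ya,za),ya,za],1)
    print("pos",p.round(4),"ydir",round(a,2),"F",np.round(o["ft_force"],1),"w",round(o["grip_width"],4),"t",o["clock"])
    print("shift",(r.inv().apply(np.array(xyz)-p)/.05).round(3),"turn",(np.degrees((r.inv()*R.from_matrix(T)).as_rotvec())/8).round(3))
E
python3 - <<'E'
from h import *
go([.515,.285,.2],91.5)
E
```

```text
pos [0.265  0.5661 0.2454] ydir 64.92 F [-0.5 -0.   0.4] w 1.0003 t 0.6
shift [-6.913 -2.971  0.907] turn [ 1.000e-03  0.000e+00 -3.323e+00]
```

```bash
python3 -m pendant '[[-0.7,-0.3,0,0,0,-0.3,1],[-1.6,-0.7,0.1,0,0,-0.8,1],[-2.5,-1.1,0.2,0,0,-1.3,1],[-3.4,-1.5,0.3,0,0,-1.8,1],[-4.3,-1.9,0.4,0,0,-2.3,1],[-5.2,-2.3,0.6,0,0,-2.8,1],[-6.1,-2.7,0.8,0,0,-3.3,1],[-6.9,-2.97,0.9,0,0,-3.3,1],[-6.9,-2.97,0.9,0,0,-3.3,1],[-6.9,-2.97,0.9,0,0,-3.3,1]]' 20
python3 - <<'E'
from h import *
go([.515,.285,.06],91.5)
img,d,c,W=cloud("wrist"); save("w1.png",img); np.savez("w1.npz",img=img,W=W); print(c["xyz"])
X,Y,Z=W[...,0],W[...,1],W[...,2]
def rect(m,n):
    p=W[m][:,:2]; 
    if len(p)<20: return print(n,len(p))
    r=cv2.minAreaRect((p*1000).astype(np.float32)); print(n,len(p),np.round(r[0],1),np.round(r[1],1),round(r[2],2),"z",np.median(W[m][:,2]).round(4))
rk=(X>.43)&(X<.6)&(Y>.06)&(Y<.34)
for y in (.128,.205,.285): rect(rk&(abs(Y-y)<.03)&(Z>.066)&(Z<.078),f"blank{y}")
rect(rk&(Z>.024)&(Z<.036),"rack")
E
```

```text
clock: 1.85
position: [0.514, 0.286, 0.2004]
ee_rot: [-0.012, 1.0, 0.0, -0.0]
ft_force: [-0.1, -0.1, -0.5]
grip_width: 0.999
grasp_force: 0.0
pos [0.514  0.286  0.2004] ydir 91.34 F [-0.1 -0.1 -0.5] w 0.9986 t 1.85
shift [-0.019 -0.022  2.807] turn [ 0.004 -0.002 -0.02 ]
[0.43227721 0.2844193  0.32759216]
blank0.128 2312 [511.4 126.6] [70.3 19.7] 4.04 z 0.0702
blank0.205 1789 [512.6 207. ] [69.9 15.5] 1.68 z 0.0703
blank0.285 1325 [515.9 287.2] [69.6 12. ] 2.34 z 0.0705
rack 16951 [513.  207.1] [100.2 222.4] 2.61 z 0.0284
```

View pics/w1.png

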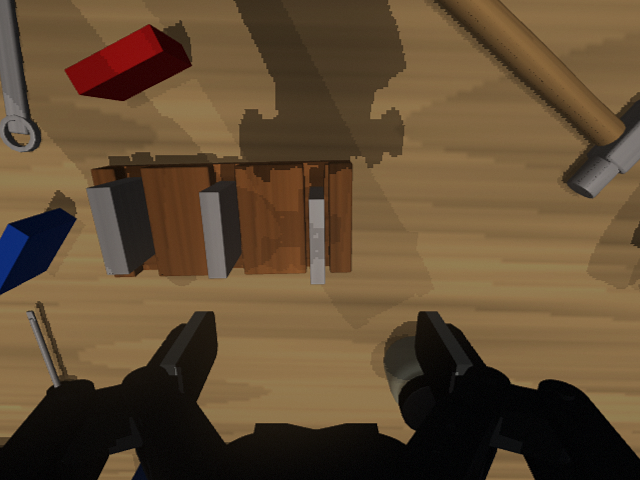

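The close wrist picture shows the thin blank at (317,240), the middle one at (220,230) and the thick one at (115,230). The measured thicknesses are 12.0, 15.5 and about 19 mm. The left one is the candidate, so I'll go down and pinch it to confirm.

```bash
python3 -m pendant '[[-0.02,0.01,0.4,0,0,-0.12,1],[-0.04,0.02,1.0,0,0,-0.12,1],[-0.04,0.02,1.6,0,0,-0.12,1],[-0.04,0.02,2.2,0,0,-0.12,0.8],[-0.04,0.02,2.6,0,0,-0.12,0.5],[-0.04,0.02,2.8,0,0,-0.12,0.2],[-0.04,0.02,2.87,0,0,-0.12,-0.1],[-0.04,0.02,2.87,0,0,-0.12,-0.3],[-0.04,0.02,2.87,0,0,-0.12,-0.5],[-0.04,0.02,2.87,0,0,-0.12,-0.6]]' 20
python3 -m pendant '[[0,0,0,0,0,0,-0.65],[0,0,0,0,0,0,-0.7],[0,0,0,0,0,0,-0.8],[0,0,0,0,0,0,-1],[0,0,0,0,0,0,-1],[0,0,0,0,0,0,-1],[0,0,0,0,0,0,-1],[0,0,0,0,0,0,-1],[0,0,0,0,0,0,-1],[0,0,0,0,0,0,-1]]' 25
python3 -c "
from h import *
go([.516,.287,.057],92.3)"
```

```text
clock: 3.15
position: [0.5167, 0.2865, 0.0574]
ee_rot: [-0.02, 1.0, 0.0, 0.0]
ft_force: [-0.3, -0.1, -0.4]
grip_width: 0.201
grasp_force: 0.0
clock: 4.4
position: [0.5165, 0.2866, 0.057]
ee_rot: [-0.02, 1.0, 0.0, 0.0]
ft_force: [-1.9, 0.6, 4.6]
grip_width: 0.137
grasp_force: 25.8
pos [0.5165 0.2866 0.057 ] ydir 92.28 F [-1.9  0.6  4.6] w 0.137 t 4.4
shift [ 0.01   0.009 -0.   ] turn [ 0.003  0.002 -0.003]
```

The pinch reads 0.137 × 85 = 11.7 mm, so this is the 12 mm blank. I'll grip it harder, lift it straight up and carry it over.

```bash
python3 -m pendant '[[0,0,0,0,0,0,-1],[0,0,0,0,0,0,-1],[0,0,-0.1,0,0,0,-1],[0,0,-0.3,0,0,0,-1],[0,0,-0.7,0,0,0,-1],[0,0,-1.2,0,0,0,-1],[0,0,-1.8,0,0,0,-1],[0,0,-2.4,0,0,0,-1],[0,0,-2.8,0,0,0,-1],[0,0,-2.8,0,0,0,-1]]' 70
python3 - <<'E'
from h import *
go([.47,-.22,.2],91)
E
```

```text
clock: 5.65
position: [0.5171, 0.2865, 0.1984]
ee_rot: [-0.02, 1.0, 0.001, 0.001]
ft_force: [-0.3, 0.4, -4.3]
grip_width: 0.129
grasp_force: 68.4
pos [0.5171 0.2865 0.1984] ydir 92.26 F [-0.3  0.4 -4.3] w 0.1294 t 5.65
shift [  1.34  -10.084  -0.049] turn [0.01  0.016 0.157]
```

```bash
python3 -m pendant '[[0.1,-0.6,0,0,0,0,-1],[0.2,-1.7,0,0,0,0,-1],[0.4,-2.8,0,0,0,0,-1],[0.6,-4.0,0,0,0,0,-1],[0.7,-5.2,0,0,0,0.1,-1],[0.9,-6.4,0,0,0,0.15,-1],[1.1,-7.6,0,0,0,0.15,-1],[1.3,-8.7,0,0,0,0.15,-1],[1.34,-9.6,0,0,0,0.15,-1],[1.34,-10.08,0,0,0,0.15,-1]]'
python3 -m pendant '[[0,0,0,0,0,0,-1],[0,0,0,0,0,0,-1],[0,0,0,0,0,0,-1],[0,0,0,0,0,0,-1],[0,0,0,0,0,0,-1],[0,0,0,0,0,0,-1],[0,0,0,0,0,0,-1],[0,0,0,0,0,0,-1],[0,0,0,0,0,0,-1],[0,0,0,0,0,0,-1]]'
python3 - <<'E'
from h import *
go([.47,-.22,.2],91)
img,d,c,W=cloud("wrist"); save("w2.png",img); np.savez("w2.npz",img=img,W=W,d=d)
X,Y,Z=W[...,0],W[...,1],W[...,2]
def rect(m,n):
    p=W[m][:,:2]
    if len(p)<20: return print(n,len(p))
    r=cv2.minAreaRect((p*1000).astype(np.float32)); print(n,len(p),np.round(r[0],1),np.round(r[1],1),round(r[2],2),"z",np.median(W[m][:,2]).round(4))
vv=(X>.38)&(X<.68)&(Y>-.34)&(Y<-.1)
rect(vv&(Z>.072)&(Z<.078),"stop"); rect(vv&(Z>.042)&(Z<.049),"jaws")
for x in np.arange(.43,.58,.01):
    m=(abs(X-x)<.002)&(Z>.043)&(Z<.049)&(Y>-.29)&(Y<-.12)
    y=np.sort(Y[m]); 
    if len(y)<5: continue
    g=np.diff(y); i=g.argmax(); print(round(x,3),len(y),y[[0,-1]].round(4),"gap",y[i].round(4),y[i+1].round(4),"mid",((y[i]+y[i+1])/2).round(4))
E
```

```text
clock: 6.9
position: [0.468, -0.2226, 0.1957]
ee_rot: [-0.008, 1.0, -0.0, -0.001]
ft_force: [0.3, 0.2, -4.6]
grip_width: 0.129
grasp_force: 68.7
clock: 8.15
position: [0.4695, -0.2199, 0.1968]
ee_rot: [-0.009, 1.0, 0.0, 0.0]
ft_force: [-0.7, 0.0, -4.4]
grip_width: 0.128
grasp_force: 68.8
pos [ 0.4695 -0.2199  0.1968] ydir 91.07 F [-0.7  0.  -4.4] w 0.1281 t 8.15
shift [-0.009 -0.002 -0.065] turn [0.001 0.    0.009]
stop 0
jaws 7280 [ 501.9 -225.1] [143.9 110.4] 0.44 z 0.0442
0.43 177 [-0.2428 -0.1714] gap -0.2155 -0.1995 mid -0.2075
0.44 327 [-0.2429 -0.1709] gap -0.2153 -0.1991 mid -0.2072
0.45 322 [-0.2422 -0.1708] gap -0.2143 -0.1986 mid -0.2065
0.46 299 [-0.2422 -0.1706] gap -0.2148 -0.1991 mid -0.207
0.47 228 [-0.2424 -0.1709] gap -0.2305 -0.1978 mid -0.2142
0.48 205 [-0.2796 -0.1704] gap -0.2313 -0.1992 mid -0.2152
0.49 198 [-0.2792 -0.1703] gap -0.233 -0.1987 mid -0.2158
0.5 176 [-0.278  -0.1706] gap -0.2338 -0.1983 mid -0.2161
0.51 177 [-0.2793 -0.1701] gap -0.2346 -0.198 mid -0.2163
0.52 180 [-0.2771 -0.1701] gap -0.2337 -0.1975 mid -0.2156
0.53 126 [-0.2766 -0.1703] gap -0.2337 -0.1972 mid -0.2155
0.54 80 [-0.2762 -0.1696] gap -0.2681 -0.1923 mid -0.2302
0.55 38 [-0.2783 -0.1698] gap -0.2729 -0.1763 mid -0.2246
0.56 19 [-0.1741 -0.1702] gap -0.1712 -0.1703 mid -0.1707
0.57 11 [-0.1716 -0.1695] gap -0.1713 -0.1706 mid -0.171
```

View pics/w2.png

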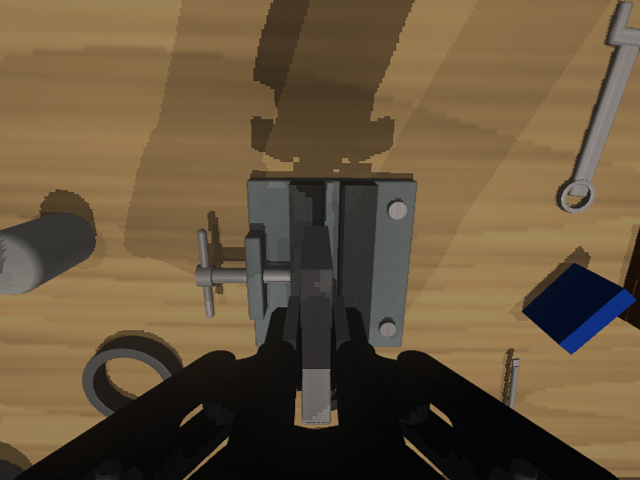

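The wrist picture shows the slot running up at about x=332, rows 180-260, with the held blank's end face at (316,265). The jaw gap is centred at y ≈ -0.207 with a yaw of about 0.8°. Next I'll measure the held blank in this same picture, and the screw tip in the top view.

```bash
python3 - <<'E'
from h import *
W=np.load("w2.npz")["W"]; X,Y,Z=W[...,0],W[...,1],W[...,2]
for lo,hi in [(.148,.16),(.16,.17),(.17,.18),(.18,.19),(.19,.2),(.2,.208)]:
    m=(X>.425)&(X<.445)&(abs(Y+.22)<.02)&(Z>lo)&(Z<hi)
    if m.sum(): print("end",lo,m.sum(),np.percentile(Y[m],[0,2,50,98,100]).round(4),np.median(X[m]).round(4))
b=(X>.42)&(X<.53)&(abs(Y+.22)<.02)&(Z>.14)
print("minz",np.percentile(Z[b&(X<.44)],[0,1,5]).round(4))
m=(X>.42)&(X<.53)&(abs(Y+.22)<.012)&(Z>.208)&(Z<.222)
for x in np.arange(.43,.52,.01):
    k=m&(abs(X-x)<.005)
    if k.sum()>5: print("top",round(x,3),k.sum(),np.percentile(Y[k],[2,98]).round(4),np.median(Z[k]).round(4))
W=np.load("top0.npz")["W"]; X,Y,Z=W[...,0],W[...,1],W[...,2]
m=(abs(Y+.206)<.007)&(Z>.048)&(Z<.068)&(X>.48)&(X<.58)
for p in W[m][np.argsort(X[m])][:12]: print("tip",p.round(4))
m=(abs(Y+.206)<.03)&(Z>.068)&(Z<.08)&(X>.5)&(X<.65)
print("stop",np.percentile(X[m],[1,99]).round(4),np.percentile(Y[m],[1,99]).round(4))
E
```

```text
end 0.148 119 [-0.2265 -0.2262 -0.2204 -0.215  -0.2148] 0.4348
end 0.16 146 [-0.2265 -0.2261 -0.2204 -0.2149 -0.2146] 0.4347
end 0.17 181 [-0.2266 -0.2263 -0.2209 -0.215  -0.2146] 0.4348
end 0.18 213 [-0.2265 -0.2262 -0.2205 -0.215  -0.2146] 0.4348
end 0.19 266 [-0.2266 -0.2263 -0.2207 -0.2149 -0.2146] 0.4348
end 0.2 257 [-0.2266 -0.2263 -0.2205 -0.215  -0.2147] 0.4349
minz [0.1501 0.1518 0.1572]
top 0.43 53 [-0.2258 -0.2151] 0.2095
top 0.44 883 [-0.2265 -0.2147] 0.2101
top 0.45 774 [-0.2261 -0.2147] 0.2101
top 0.46 1593 [-0.2313 -0.2088] 0.211
top 0.47 897 [-0.2271 -0.213 ] 0.2104
top 0.48 726 [-0.2268 -0.2131] 0.2102
top 0.49 598 [-0.2255 -0.2139] 0.2101
top 0.5 510 [-0.2251 -0.2136] 0.21
tip [ 0.5334 -0.2059  0.0621]
tip [ 0.5336 -0.2085  0.0605]
tip [ 0.534  -0.2043  0.0569]
tip [ 0.5343 -0.2023  0.0541]
tip [ 0.5363 -0.2065  0.0576]
tip [ 0.5363 -0.202   0.0573]
tip [ 0.5365 -0.2091  0.0555]
tip [ 0.5379 -0.2081  0.0636]
tip [ 0.5383 -0.2063  0.0599]
tip [ 0.5384 -0.211   0.0592]
tip [ 0.5385 -0.2042  0.058 ]
tip [ 0.5387 -0.2021  0.0566]
stop [0.5719 0.626 ] [-0.2336 -0.1777]
```

```bash
python3 - <<'E'
from h import *
go([.478,-.2066,.1],90.8)
E
```

```text
pos [ 0.4695 -0.2199  0.1968] ydir 91.08 F [-0.6 -1.  -4.3] w 0.1223 t 8.2
shift [-0.175  0.262  1.936] turn [ 0.001 -0.     0.034]
```

```bash
python3 -m pendant '[[-0.05,0.1,0.2,0,0,0,-1],[-0.1,0.2,0.6,0,0,0.03,-1],[-0.17,0.26,1.0,0,0,0.03,-1],[-0.17,0.26,1.3,0,0,0.03,-1],[-0.17,0.26,1.6,0,0,0.03,-1],[-0.17,0.26,1.8,0,0,0.03,-1],[-0.17,0.26,1.93,0,0,0.03,-1],[-0.17,0.26,1.93,0,0,0.03,-1],[-0.17,0.26,1.93,0,0,0.03,-1],[-0.17,0.26,1.93,0,0,0.03,-1]]'
python3 - <<'E'
from h import *
go([.478,-.2066,.065],90.8)
img,d,c,W=cloud("wrist"); save("w3.png",img[100:480,160:480]); np.savez("w3.npz",img=img,W=W,d=d)
X,Y,Z=W[...,0],W[...,1],W[...,2]
for x in np.arange(.42,.47,.005):
    m=(abs(X-x)<.002)&(Z>.0425)&(Z<.049)&(Y>-.25)&(Y<-.16)
    y=np.sort(Y[m])
    if len(y)<5: continue
    g=np.diff(y); i=g.argmax(); print(round(x,3),len(y),y[[0,-1]].round(4),"gap",y[i].round(4),y[i+1].round(4),"mid",((y[i]+y[i+1])/2).round(4),((y[0]+y[-1])/2).round(4))
m=(abs(Y+.207)<.005)&(X<.44)&(Z<.035)&(X>.42);print("floor",m.sum(),np.median(Z[m]))
for lo in np.arange(.055,.12,.01):
    m=(X>.435)&(X<.45)&(abs(Y+.207)<.01)&(Z>lo)&(Z<lo+.01)
    if m.sum(): print("end",lo.round(3),m.sum(),np.percentile(Y[m],[0,2,50,98,100]).round(4),np.median(X[m]).round(4))
E
```

```text
clock: 9.45
position: [0.4781, -0.2068, 0.1007]
ee_rot: [-0.007, 1.0, 0.0, 0.0]
ft_force: [-0.7, 0.4, -4.8]
grip_width: 0.129
grasp_force: 68.7
pos [ 0.4781 -0.2068  0.1007] ydir 90.84 F [-0.7  0.4 -4.8] w 0.129 t 9.45
shift [0.002 0.004 0.714] turn [-0.     0.006  0.005]
0.43 450 [-0.2424 -0.171 ] gap -0.2143 -0.1993 mid -0.2068 -0.2067
0.435 782 [-0.2427 -0.1707] gap -0.2143 -0.1997 mid -0.207 -0.2067
0.44 754 [-0.243  -0.1707] gap -0.2143 -0.1996 mid -0.2069 -0.2069
0.445 744 [-0.2425 -0.1707] gap -0.2143 -0.2 mid -0.2071 -0.2066
0.45 704 [-0.2427 -0.1705] gap -0.2148 -0.1994 mid -0.2071 -0.2066
0.455 698 [-0.2426 -0.1708] gap -0.2148 -0.1992 mid -0.207 -0.2067
0.46 679 [-0.2428 -0.1704] gap -0.2153 -0.1991 mid -0.2072 -0.2066
0.465 647 [-0.2424 -0.1707] gap -0.2158 -0.1984 mid -0.2071 -0.2065
floor 586 0.011691802721588013
end 0.055 124 [-0.2132 -0.213  -0.2072 -0.2016 -0.2012] 0.4433
end 0.065 154 [-0.2133 -0.2129 -0.2072 -0.2015 -0.2014] 0.4433
end 0.075 175 [-0.2133 -0.213  -0.2076 -0.2017 -0.2013] 0.4433
end 0.085 213 [-0.2132 -0.213  -0.2072 -0.2017 -0.2014] 0.4433
end 0.095 267 [-0.2133 -0.213  -0.2072 -0.2017 -0.2014] 0.4433
end 0.105 854 [-0.2133 -0.2131 -0.2072 -0.2015 -0.2014] 0.4449
end 0.115 23 [-0.2128 -0.2127 -0.2089 -0.202  -0.2016] 0.4466
```

View pics/w3.png

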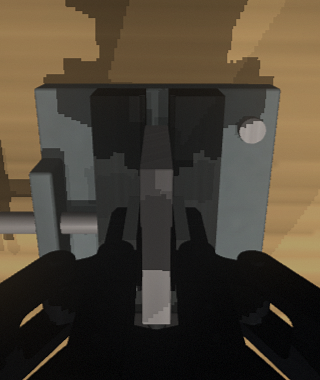

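The crop shows the blank hanging in line over the slot, with its end face at crop px (157,150) and the slot at (157,105). It needs only about +0.4 mm in y. I'll lower it gently with a lighter grip.

```bash
python3 -m pendant '[[0,0.008,0,0,0,0,-1],[0,0.008,0.06,0,0,0,-1],[0,0.008,0.12,0,0,0,-1],[0,0.008,0.18,0,0,0,-1],[0,0.008,0.23,0,0,0,-1],[0,0.008,0.26,0,0,0,-1],[0,0.008,0.3,0,0,0,-1],[0,0.008,0.33,0,0,0,-1],[0,0.008,0.36,0,0,0,-1],[0,0.008,0.36,0,0,0,-1]]' 35
python3 -c "
from h import *
go([.478,-.2062,.065],90.8)"
```

```text
clock: 10.75
position: [0.4777, -0.2063, 0.0821]
ee_rot: [-0.007, 1.0, 0.0, -0.0]
ft_force: [-0.6, -0.0, -4.4]
grip_width: 0.127
grasp_force: 68.8
pos [ 0.4777 -0.2063  0.0821] ydir 90.83 F [-0.6 -0.  -4.4] w 0.1271 t 10.75
shift [-0.006  0.002  0.343] turn [ 0.001 -0.001  0.004]
```

```bash
python3 -m pendant '[[0,0,0.04,0,0,0,-1],[0,0,0.08,0,0,0,-1],[0,0,0.12,0,0,0,-1],[0,0,0.16,0,0,0,-1],[0,0,0.2,0,0,0,-1],[0,0,0.23,0,0,0,-1],[0,0,0.26,0,0,0,-1],[0,0,0.28,0,0,0,-1],[0,0,0.3,0,0,0,-1],[0,0,0.3,0,0,0,-1]]' 30
```

```text
clock: 12.0
position: [0.4777, -0.2063, 0.0672]
ee_rot: [-0.007, 1.0, 0.0, -0.0]
ft_force: [-0.2, -0.1, -5.0]
grip_width: 0.128
grasp_force: 68.8
```

```bash
python3 -m pendant '[[0,0,0.004,0,0,0,-1],[0,0,0.008,0,0,0,-1],[0,0,0.012,0,0,0,-1],[0,0,0.016,0,0,0,-1],[0,0,0.02,0,0,0,-1],[0,0,0.024,0,0,0,-1],[0,0,0.028,0,0,0,-1],[0,0,0.032,0,0,0,-1],[0,0,0.036,0,0,0,-1],[0,0,0.036,0,0,0,-1]]'
```

```text
clock: 13.25
position: [0.4778, -0.2063, 0.0655]
ee_rot: [-0.007, 1.0, 0.0, 0.0]
ft_force: [0.2, -0.6, -4.9]
grip_width: 0.125
grasp_force: 68.8
```

```bash
python3 -m pendant '[[0,0,0.003,0,0,0,-1],[0,0,0.006,0,0,0,-1],[0,0,0.009,0,0,0,-1],[0,0,0.012,0,0,0,-1],[0,0,0.015,0,0,0,-1],[0,0,0.015,0,0,0,-1],[0,0,0.015,0,0,0,-1],[0,0,0.015,0,0,0,-1],[0,0,0.015,0,0,0,-1],[0,0,0.015,0,0,0,-1]]'
```

```text
clock: 14.5
position: [0.4778, -0.2063, 0.065]
ee_rot: [-0.007, 1.0, 0.0, 0.0]
ft_force: [-4.1, 0.9, 6.6]
grip_width: 0.128
grasp_force: 70.3
```

It has touched the floor at about 11 N. I'll let go briefly so it settles, then regrip lightly for the slide.

```bash
python3 -m pendant '[[0,0,0,0,0,0,-0.68],[0,0,0,0,0,0,-0.65],[0,0,0,0,0,0,-0.65],[0,0,0,0,0,0,-0.65],[0,0,0,0,0,0,-0.7],[0,0,0,0,0,0,-0.75],[0,0,0,0,0,0,-0.8],[0,0,0,0,0,0,-1],[0,0,0,0,0,0,-1],[0,0,0,0,0,0,-1]]' 25
python3 -c "
from h import *
go([.478,-.2062,.065],90.8)"
```

```text
clock: 15.75
position: [0.4778, -0.2063, 0.0648]
ee_rot: [-0.007, 1.0, 0.0, 0.0]
ft_force: [0.5, 1.0, 1.7]
grip_width: 0.135
grasp_force: 25.2
pos [ 0.4778 -0.2063  0.0648] ydir 90.84 F [0.5 1.  1.7] w 0.1347 t 15.75
shift [-0.003  0.002 -0.005] turn [0.001 0.001 0.005]
```

```bash
python3 -m pendant '[[-0.03,0,0,0,0,0,-1],[-0.07,0,0,0,0,0,-1],[-0.11,0,0,0,0,0,-1],[-0.15,0,0,0,0,0,-1],[-0.19,0,0,0,0,0,-1],[-0.22,0,0,0,0,0,-1],[-0.25,0,0,0,0,0,-1],[-0.28,0,0,0,0,0,-1],[-0.3,0,0,0,0,0,-1],[-0.3,0,0,0,0,0,-1]]'
```

```text
clock: 17.0
position: [0.4919, -0.2066, 0.0648]
ee_rot: [-0.007, 1.0, 0.0, -0.001]
ft_force: [-4.4, 0.3, 6.8]
grip_width: 0.136
grasp_force: 25.9
```

```bash
python3 -m pendant '[[0,0,-0.01,0,0,0,-1],[-0.01,0,-0.01,0,0,0,-1],[-0.02,0,-0.01,0,0,0,-1],[-0.03,0,-0.01,0,0,0,-1],[-0.04,0,-0.01,0,0,0,-1],[-0.05,0,-0.01,0,0,0,-1],[-0.06,0,-0.01,0,0,0,-1],[-0.07,0,-0.01,0,0,0,-1],[-0.08,0,-0.01,0,0,0,-1],[-0.08,0,-0.01,0,0,0,-1]]'
```

```text
clock: 18.25
position: [0.4968, -0.206, 0.0652]
ee_rot: [-0.007, 1.0, 0.0, 0.0]
ft_force: [-0.0, -0.6, -4.2]
grip_width: 0.138
grasp_force: 24.3
```

```bash
python3 -m pendant '[[-0.006,0,0.004,0,0,0,-1],[-0.012,0,0.004,0,0,0,-1],[-0.018,0,0.004,0,0,0,-1],[-0.024,0,0.004,0,0,0,-1],[-0.03,0,0.004,0,0,0,-1],[-0.036,0,0.004,0,0,0,-1],[-0.042,0,0.004,0,0,0,-1],[-0.048,0,0.004,0,0,0,-1],[-0.054,0,0.004,0,0,0,-1],[-0.06,0,0.004,0,0,0,-1]]'
```

```text
clock: 19.5
position: [0.4997, -0.206, 0.065]
ee_rot: [-0.007, 1.0, 0.0, -0.0]
ft_force: [-0.4, -0.1, -4.5]
grip_width: 0.136
grasp_force: 24.3
```

```bash
python3 -m pendant '[[-0.006,0,0,0,0,0,-1],[-0.012,0,0,0,0,0,-1],[-0.018,0,0,0,0,0,-1],[-0.024,0,0,0,0,0,-1],[-0.03,0,0,0,0,0,-1],[-0.036,0,0,0,0,0,-1],[-0.04,0,0,0,0,0,-1],[-0.044,0,0,0,0,0,-1],[-0.048,0,0,0,0,0,-1],[-0.048,0,0,0,0,0,-1]]'
```

```text
clock: 20.75
position: [0.5017, -0.206, 0.0649]
ee_rot: [-0.007, 1.0, 0.0, -0.001]
ft_force: [-6.2, 0.7, -1.8]
grip_width: 0.131
grasp_force: 24.8
```

```bash
python3 -m pendant '[[-0.003,0,0,0,0,0,-1],[-0.006,0,0,0,0,0,-1],[-0.006,0,0,0,0,0,-1],[-0.006,0,0,0,0,0,-1],[-0.006,0,0,0,0,0,-1],[-0.006,0,0,0,0,0,-1],[-0.006,0,0,0,0,0,-1],[-0.006,0,0,0,0,0,-1],[-0.006,0,0,0,0,0,-1],[-0.006,0,0,0,0,0,-1]]'
```

```text
clock: 22.0
position: [0.5017, -0.206, 0.0648]
ee_rot: [-0.007, 1.0, 0.0, -0.001]
ft_force: [-6.7, 0.8, -0.9]
grip_width: 0.137
grasp_force: 24.8
```

```bash
python3 -m pendant '[[-0.004,0,0,0,0,0,-1],[-0.008,0,0,0,0,0,-1],[-0.012,0,0,0,0,0,-1],[-0.012,0,0,0,0,0,-1],[-0.012,0,0,0,0,0,-1],[-0.012,0,0,0,0,0,-1],[-0.012,0,0,0,0,0,-1],[-0.012,0,0,0,0,0,-1],[-0.012,0,0,0,0,0,-1],[-0.012,0,0,0,0,0,-1]]'
```

```text
clock: 23.25
position: [0.5018, -0.206, 0.0648]
ee_rot: [-0.007, 1.0, 0.0, -0.001]
ft_force: [-9.2, 0.6, 1.5]
grip_width: 0.143
grasp_force: 25.2
```

It has been pressed at about 9 N for over a second. I'll back off about 1 mm so that only the pin spring presses, then open.

```bash
python3 -m pendant '[[0.008,0,0,0,0,0,-1],[0.016,0,0,0,0,0,-1],[0.024,0,0,0,0,0,-1],[0.032,0,0,0,0,0,-1],[0.038,0,0,0,0,0,-1],[0.042,0,0,0,0,0,-1],[0.042,0,0,0,0,0,-1],[0.042,0,0,0,0,0,-1],[0.042,0,0,0,0,0,-1],[0.042,0,0,0,0,0,-1]]'
```

```text
clock: 24.5
position: [0.501, -0.206, 0.0651]
ee_rot: [-0.007, 1.0, 0.0, 0.0]
ft_force: [-1.1, 0.2, -4.2]
grip_width: 0.135
grasp_force: 24.3
```

```bash
python3 -m pendant '[[0,0,0.004,0,0,0,-1],[0,0,0.006,0,0,0,-1],[0,0,0.006,0,0,0,-1],[0,0,0.006,0,0,0,-0.7],[0,0,0.006,0,0,0,-0.65],[0,0,0.006,0,0,0,-0.6],[0,0,0.006,0,0,0,-0.5],[0,0,0.006,0,0,0,-0.4],[0,0,0.006,0,0,0,-0.3],[0,0,0.006,0,0,0,-0.3]]'
python3 -m pendant '[[0,0,-0.05,0,0,0,-0.3],[0,0,-0.15,0,0,0,-0.3],[0,0,-0.3,0,0,0,-0.3],[0,0,-0.6,0,0,0,-0.3],[0,0,-1.0,0,0,0,-0.3],[0,0,-1.5,0,0,0,-0.3],[0,0,-2.0,0,0,0,-0.3],[0,0,-2.4,0,0,0,-0.3],[0,0,-2.6,0,0,0,-0.3],[0,0,-2.6,0,0,0,-0.3]]'
python3 - <<'E'
from h import *
img,d,c,W=cloud("wrist"); np.savez("w4.npz",img=img,W=W)
X,Y,Z=W[...,0],W[...,1],W[...,2]
m=(abs(Y+.206)<.012)&(Z>.074)&(Z<.09)&(X>.44)&(X<.56)
r=cv2.minAreaRect((W[m][:,:2]*1000).astype(np.float32)); print(m.sum(),r,np.percentile(Z[m],[2,50,98]).round(4))
i2,_=manip.camera("side"); 
a=cv2.resize(img,(400,300)); b=cv2.resize(i2[165:255,290:410],(400,300),interpolation=cv2.INTER_CUBIC)
save("end.png",np.hstack([a,b]))
E
```

```text
clock: 25.75
position: [0.501, -0.206, 0.0647]
ee_rot: [-0.007, 1.0, 0.0, -0.0]
ft_force: [-1.0, 0.9, 0.4]
grip_width: 0.35
grasp_force: 0.0
clock: 27.0
position: [0.5012, -0.2061, 0.1955]
ee_rot: [-0.007, 1.0, -0.0, 0.001]
ft_force: [-0.0, 0.6, 0.1]
grip_width: 0.348
grasp_force: 0.0
1465 ((500.34765625, -205.8844451904297), (70.15192413330078, 11.629636764526367), 0.4028109610080719) [0.0761 0.0775 0.0789]
```

View pics/end.png

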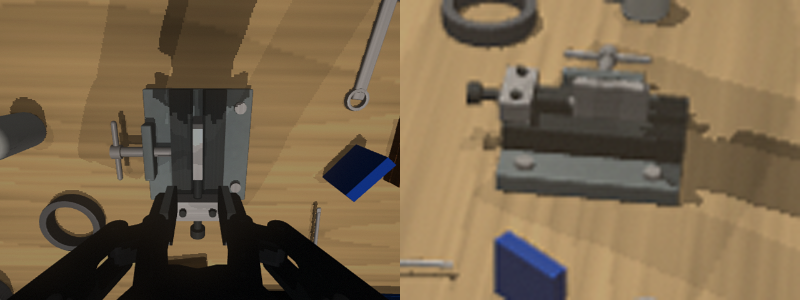

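The picture shows the blank upright in the slot at left-half px (198,150), ending at the screw tip, and in the right half it meets the stop screw at (545,95). Its measured centre is x = 0.5003, within about 1.5 mm of the rigid end point and so inside the pin's 3 mm stroke. Its top is at about 0.078 m, so it is down on the floor.

```bash
python3 -c "
from workcell import manip
print(manip.hand_in())"
```

```text
the job is handed in; nothing more can be done
None
```

I handed the job in without learning the verdict: the 12 mm blank (pinched at 11.7 mm; I didn't pinch the other two, whose camera widths were about 15.5 and 19 mm) stands on the vice slot floor, was pressed on the stop at about 9 N at the wrist for over a second, and should be touching the sprung tip, judged from its position because 1 N of contact is within the force sensor's noise.

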